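# Load the skate sharpener's kit tray in layers

### The job

Load the grey kit tray. First bed the green honing stone at the bottom, in its clip: slide one end fully home under the rigid lip, then press the other end down until the spring bolt snaps out over it. Then lay the jig plate across above the stone, flat on its two raised rests between their guards, let go, and leave everything else where it is.

Things in the scene. Friction and masses are not known exactly. Their poses are not given: they have to be found in the camera images.
- kit_tray: Grey open tray, fixed on the surface; origin at surface level under the middle of the stone bed, z up. It spans x -72..100, y -104..88 mm; floor 4 mm thick, rim 12 mm high. Stone clip along y on the floor, lip at +y, bolt at -y; plate rests at x beyond 40 mm either side; between them it is open beside the stone, but for the clip's 2 mm side bars.
- stone_seat (a point): Nominal middle of the stone bed, on the tray floor (tray 0, 0, 4 mm), axes as the tray. The aluminium clip (lip, side guides and bolt on one frame) is clamped in slots and may stand up to 5 mm to +y or -y of this; its pose is not given: feel or see where its lip's end stop is. The stone's origin ends as far from here as the clip stands off. Heights below are above this floor.
- lip_stop (a point): Nominal foot of the end stop under the rigid lip (tray y 51 mm, on the floor; really up to 5 mm to either side along y). The lip is 34 mm wide, overhangs the bed by 8 mm, underside 15 mm high, top 19 mm; a lead-in in front of it is bent up 4 mm farther out, to 21 mm. The 12 mm thick stone slides in along the floor with that end low, at a tilt of 14 to 17 degrees.
- spring_bolt (a joint): Steel bolt with red pull knob, 102 mm from the lip's stop: 0 = out, grows in m as it is pushed to -y (10 mm at most; 3 N, then 600 N/m). Nose 18 mm wide, 5 mm over the bed, underside 13 mm high; a 60 degree bevel rises from 14.5 to 25 mm over 6 mm, then a flat top: a stone not home under the lip lands on it and stays up. About 5 to 15 N, 25 mm from the end, press the stone past it.
- bolt_place (a point): Nominal lower end of the bolt housing's face (tray y -51 mm, on the floor; moves with the clip, up to 5 mm). The housing reaches 26 mm back from here, 26 mm high, the red knob 20 mm farther. Flared side guides of the clip, 29 mm apart and 12 mm high, stand 6 to 20 mm in front of this face and 8 to 22 mm in front of the lip's stop.
- plate_seat (a point): Midway between the two rests' tops (tray 0, 0, 30 mm), axes as the tray; the jig plate's origin comes here, its length along the tray's x. Rest tops: x 40..53 mm either side, 62 mm wide in y. Guards leave 106 mm in x and 50 mm in y, and flare outward up to 41 mm above the surface.
- honing_stone: Green honing stone, a plain block 25 x 100 x 12 mm, about 90 g, lying flat on the surface at first. Origin: centre of its underside; length along its y, z up. Either end may go under the lip. Take it across the 25 mm.
- jig_plate: Dark steel jig plate 45 x 100 x 10 mm with a black knob (22 mm wide, 16 mm high, centred 32 mm toward -y), about 0.55 kg, lying flat on the surface at first. Origin: centre of its underside; length along its y. It may lie either way round. Take it across the 45 mm or by the knob.
- dresser_stick: Wooden-handled diamond dresser stick, 13 x 122 x 13 mm, already in its place on the tray floor along the far side, length along the tray's y. Origin: its underside, at mid length. To be left alone.
- red_block: Red block 30 x 55 x 20 mm, a bystander. Origin: centre of its underside.
- black_screwdriver: Black-handled screwdriver 172 mm long, 28 mm thick, a bystander. Origin: mid length, at its underside.
- brown_tape: Roll of dark tape, 53 mm across, 19 mm high, a bystander. Origin: centre of its underside.
- spool: Spool of white lace with black flanges, 56 mm across, 48 mm high, a bystander. Origin: centre of its underside.
- guard_hood_glass (a joint): Wide glass guard over the machines behind the work, swung up and standing upright on its stiff hinge, out of the way (about 1.75 rad; 0 would be lowered over the machines). Hinge line along y at x 0.78 m, 0.42 m above the surface; its free edge stands about 0.65 m up at x 0.74 m. Leave it up.

How it is judged:
By the outcome, as a careful person would: the job done as asked, in the order asked, and still so for the second after the job is handed in, with the robot touching nothing.
It also fails if it takes over 56 s, if anything falls off the work surface, if the arm or the gripper's body presses on something with over 40 N, if the wrist force passes 120 N, or if a joint passes its speed limit or range.

### The arm

A 6-joint arm with a two-finger parallel gripper is mounted at the origin on a cart in front of the work surface, level with it; the furniture and walls round the work are solid. World frame = base frame: x ahead of the robot, y to its left, z up, the work surface at z = 0. Lengths are in m, angles in rad, forces in N, time in s.
With the tool pointing down it reaches from about 0.275 to 0.75 m from the base axis. Payload 10.2 kg.
Tool frame: the origin (TCP) lies on the mounting face of the last link; the fingertips stand 173 mm ahead of it and the grasp point (between the pads) lies 155 mm ahead of it; z points along the fingers, y is the line along which they close (so a half turn about z gives the same grasp; the last joint's range is limited). The gripper opens to 85 mm and grips with 20 to 120 N. Pads are 22 mm wide; open, the fingers measure 114 mm over their backs; the gripper's body (76 mm by 85 mm) begins 54 mm behind the grasp point. The pads swing forward as they close: fully open they stand 13 mm farther back than shut.
Start: joints at [-1.4, 0.313, 1.498, -0, 1.331, -0.223], TCP at [0.201, -0.485, 0.405] pointing down, gripper open.
Joint ranges: [-2.94, 2.94], [-0.97, 2.17], [0.19, 2.56], [-1.23, 4.37], [0.02, 3.11], [-2.88, 2.88]. Speed limits (rad/s): [2.39, 2.39, 3.01, 3.14, 3.14, 3.14].

### API

Orientations are given as a rotation vector (axis times angle).
In Python, from station import observe, get_image, close_job, cut_out, landmark_of gives the robot as it stands.
- The arm moves only by the tool send_rows, never from a script. Its argument "targets" is one flat list of numbers, 7 for each row, row after row: the opening, from -1 (shut) to 1 (fully open), then the shift along the tool's x, y, z as a fraction of full scale, then the turn, a rotation vector about the tool's x, y, z as a fraction of full scale. In form: [hand, tx, ty, tz, rx, ry, rz, hand, tx, ty, tz, rx, ry, rz, ...]. A call has exactly 5 rows; each row is the pose to reach, as a shift and turn from the pose commanded when the call began, along the tool's axes at that moment; what a row does not reach only later rows make up. Full scale, the value 1, is 0.4 m for a shift and 90 degrees for a turn. A row lasts 1/12 s, in which the tool goes at most 41.7 mm and 7.16 degrees, less where a joint would pass 70% of its speed; a pose out of reach is approached as far as the arm can. A call with a number of a shift or a turn outside -1 to 1 is refused whole. A call with a gripper value outside its range is refused whole. The fingers move at their own pace and stop on an object; "grip_force" is the grip in N (left out, the last holds). Time passes only in rows, so rows that repeat a pose let the fingers close, or fill a call up. It gives the time, the measured TCP pose, the force, the opening and the grip force at its end, in the units of the state.
- observe(): the state, without advancing time (a new reading comes with each control period).
- get_image(name): name is "side" or "top"; returns a dict with "frame" (384x512x3 uint8, red, green, blue), "z_map" (384x512 float32, m along the optical axis (not along the pixel's ray), 0 where there is no reading), "intrinsics" (3x3 intrinsics, pixels), "dist" ([k1, k2, p1, p2, k3] as OpenCV has them; the pictures are not rectified), "rvec" (rotation vector, rad) and "tvec" (3), from world to camera coordinates, as OpenCV has them. Camera axes: x right, y down, z forward; pixel columns grow to the right and rows downward; lengths in m; the calibration is good to about 2 mm. A picture is of the moment at which its call begins.
- close_job(): hands the job in; it is judged then, once.
Trained networks look in a picture, given as the dict that the camera call returned (one of the last four; its "shot" number tells which), for a name from the list of things; names that differ only in an ending like _2 or _b are one class to them, and where a whole thing is asked for, a point or a joint stands for the part that bears it (a point fixed in the world has none). Each returns a list of dicts, best first, with "p" (0 to 1); they miss things now and then, are a little off and sometimes report something else, mostly with a low value. They report only what shows in the picture. A call takes as long as a camera call.
- cut_out(picture, name): "pixels" (384x512 bool, what is visible of it) and "box" ([left, top, right, bottom] in pixels, round what is visible of it).
- landmark_of(picture, name): "at" ([column, row] in pixels: a listed point, or the origin of a listed thing).
The state is a dict: "clock": time; "joints": joint angles; "dq": joint speeds; "tau": joint torques, N m; "eef_pos": TCP position; "eef_rot": TCP orientation; "ft_force": force on the tool from outside, world axes, zero at the start; "wrist_torque": the same for the moment, N m; "gripper_width": opening from 0.0 (shut) to 1.0 (fully open); "grasp_force": force on a finger pad.
Only numpy, scipy, OpenCV 4.12 (cv2) and the standard library are available. Lean on these libraries where they do the work, as an engineer would, in place of code of your own. Each camera call takes 0.05 s, during which the arm holds its last target. There are 200 camera calls.

## Working session

There is one attempt and no reset: what is moved stays moved. The work goes in short steps, Python scripts to look and compute and a tool call to move; the robot and the scene stay as the last step left them, time stands still between calls to the robot, and variables do not carry over. Pictures are saved under pics/ and viewed, at most 10 in all, crops included, and the job is handed in when it is done.

Besides the shell and the picture viewer there is one more tool, called after ">>>" as a command line: name --argument value ..., lists and objects as JSON in quotes. send_rows: Moves the arm, as the interface text tells. Its arguments: {"type":"object","properties":{"targets":{"type":"array"},"grip_force":{"type":"number"}},"required":["targets"]}

```bash
mkdir -p pics; ls
cat > h.py <<'E'
import numpy as np, cv2
from station import observe, get_image, close_job, cut_out, landmark_of
def cam(p):
    R=cv2.Rodrigues(np.array(p['rvec'],float))[0]; return R,np.array(p['tvec'],float).ravel()
def cloud(p):
    K=np.array(p['intrinsics']);h,w=p['z_map'].shape
    u,v=np.meshgrid(np.arange(w),np.arange(h))
    n=cv2.undistortPoints(np.stack([u,v],-1).reshape(-1,1,2).astype(float),K,np.array(p['dist'])).reshape(h,w,2)
    z=p['z_map']; X=np.dstack([n*z[...,None],z]); R,t=cam(p)
    W=(X-t)@R; W[z<=0]=np.nan; return W
def ray_z(p,uv,zw):
    K=np.array(p['intrinsics']);R,t=cam(p)
    n=cv2.undistortPoints(np.array(uv,float).reshape(-1,1,2),K,np.array(p['dist'])).reshape(-1,2)
    d=np.c_[n,np.ones(len(n))]@R; c=-t@R
    return c+d*((zw-c[2])/d[:,2])[:,None]
def proj(p,P):
    return cv2.projectPoints(np.array(P,float).reshape(-1,1,3),np.array(p['rvec'],float),np.array(p['tvec'],float),np.array(p['intrinsics']),np.array(p['dist']))[0].reshape(-1,2)
def rect(xy):
    r=cv2.minAreaRect((np.array(xy)*1000).astype(np.float32)); return r
E
python3 - <<'E'
from h import *
np.set_printoptions(precision=4,suppress=True)
print({k:np.round(v,3) if not np.isscalar(v) else v for k,v in observe().items()})
for c in('top','side'):
    p=get_image(c);cv2.imwrite(f'pics/{c}0.png',cv2.resize(p['frame'][...,::-1],(768,576),interpolation=cv2.INTER_CUBIC))
    W=cloud(p);R,t=cam(p);print(c,'campos',-t@R,p['intrinsics'][0][0])
    for n in['honing_stone','jig_plate','kit_tray','red_block','black_screwdriver','brown_tape','spool','dresser_stick','spring_bolt']:
        for m in cut_out(p,n)[:2]:
            w=W[m['pixels']];w=w[~np.isnan(w[:,0])]
            if len(w)<5: print(n,m['p'],'few');continue
            zt=np.percentile(w[:,2],90);s=w[abs(w[:,2]-zt)<.004]
            print(n,round(m['p'],2),m['box'],'n',len(w),'ztop',round(zt,4),'rect',[np.round(a,1) for a in rect(s[:,:2])])
    for n in['stone_seat','lip_stop','bolt_place','plate_seat','kit_tray','honing_stone','jig_plate']:
        for m in landmark_of(p,n)[:1]:
            z={'plate_seat':.03,'kit_tray':0,'honing_stone':0,'jig_plate':0}.get(n,.004)
            print(n,round(m['p'],2),m['at'],ray_z(p,m['at'],z))
E
```

```text
pics
{'clock': 0.0, 'joints': array([-1.4  ,  0.313,  1.498,  0.   ,  1.331, -0.223]), 'dq': array([ 0.001, -0.001, -0.001, -0.001,  0.   ,  0.002]), 'tau': array([ -0.001, -41.227, -25.975,  -0.   ,   0.004,   0.   ]), 'eef_pos': array([ 0.201, -0.485,  0.404]), 'eef_rot': array([-3.08 , -0.614, -0.   ]), 'ft_force': array([ 0.142,  0.494, -0.793]), 'wrist_torque': array([0.072, 0.026, 0.013]), 'grasp_force': 0.0, 'gripper_width': 1.002938230419498}
top campos [ 0.1692 -0.0301  1.1853] 400.74137842185837
honing_stone 0.72 [149.9, 239.5, 188.6, 252.0] n 280 ztop 0.014 rect [array([497.4, 323.8]), array([25.6, 98.8]), np.float64(13.4)]
jig_plate 0.96 [313.3, 266.5, 349.0, 290.6] n 489 ztop 0.0138 rect [array([ 528.7, -176.4]), array([94.7, 44.9]), np.float64(74.6)]
kit_tray 0.17 [224.0, 219.9, 291.7, 280.4] n 3336 ztop 0.0272 rect [array([547.8,  56.7]), array([119.3, 133.9]), np.float64(52.6)]
black_screwdriver 0.54 [144.7, 174.0, 172.7, 215.2] n 233 ztop 0.0285 rect [array([674. , 437.3]), array([82. , 22.8]), np.float64(47.7)]
brown_tape 0.49 [214.1, 191.7, 228.9, 208.6] n 173 ztop
[... 2130 characters left out ...]
9, 271.4, 248.3] n 26 ztop 0.021 rect [array([628.6,  35.6]), array([10.7, 35.5]), np.float64(8.8)]
spring_bolt 0.65 [208.1, 221.1, 285.9, 276.5] n 1912 ztop 0.0285 rect [array([541.5,  57.6]), array([139.2, 126. ]), np.float64(62.6)]
spring_bolt 0.55 [250.3, 254.2, 259.1, 260.0] n 37 ztop 0.0327 rect [array([559.4,  -5.5]), array([24. , 11.8]), np.float64(81.2)]
stone_seat 0.59 [241.6, 248.4] [[0.545  0.0729 0.004 ]]
lip_stop 0.7 [236.3, 238.9] [[0.5511 0.1263 0.004 ]]
bolt_place 0.97 [249.7, 256.7] [[0.5505 0.0219 0.004 ]]
kit_tray 0.88 [242.9, 247.0] [[0.5543 0.0805 0.    ]]
honing_stone 0.49 [200.3, 214.9] [[0.4922 0.3199 0.    ]]
jig_plate 0.67 [277.0, 295.5] [[ 0.5457 -0.1742  0.    ]]
```

Run:
```python
from h import *
p=get_image('top');q=get_image('side')
a=cv2.resize(p['frame'][170:300,130:360,::-1],(800,452),interpolation=cv2.INTER_CUBIC)
cv2.imwrite('pics/c1.png',a)
# orthographic height map of tray 1mm/px
W=cloud(p);
m=(W[...,0]>.42)&(W[...,0]<.68)&(W[...,1]>-.08)&(W[...,1]<.2)
pts=W[m]
from scipy.interpolate import griddata
gx,gy=np.meshgrid(np.arange(.44,.67,.0005),np.arange(.19,-.07,-.0005),indexing='ij')
g=griddata(pts[:,:2],pts[:,2],(gx,gy),method='nearest')
im=cv2.applyColorMap(np.clip(g*1000/40*255,0,255).astype(np.uint8),cv2.COLORMAP_JET)[::-1]
b=cv2.resize(q['frame'][215:285,200:300,::-1],(600,420),interpolation=cv2.INTER_CUBIC)
out=np.zeros((570,800,3),np.uint8)
i2=cv2.resize(im,None,fx=.75,fy=.75);out[:i2.shape[0],:i2.shape[1]]=i2
b=cv2.resize(b,(400,280));out[:280,400:]=b
c=cv2.resize(p['frame'][215:285,215:305,::-1],(400,288),interpolation=cv2.INTER_CUBIC);out[282:570,400:]=c
cv2.imwrite('pics/c2.png',out)
```

```text
(no output)
```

View pics/c1.png

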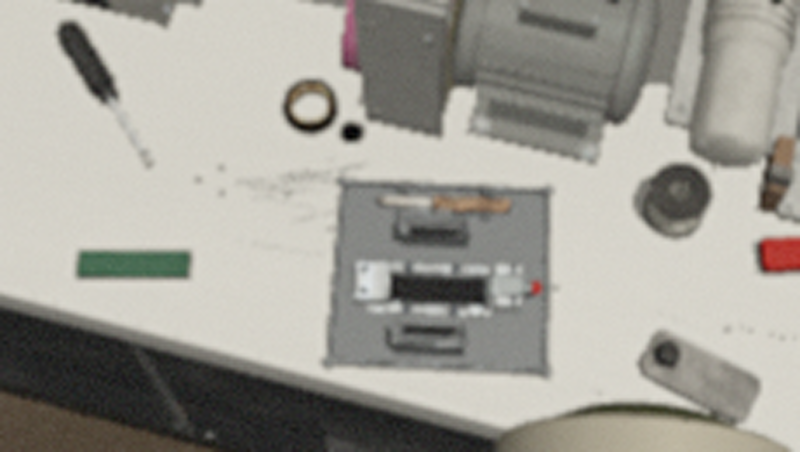

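View pics/c2.png

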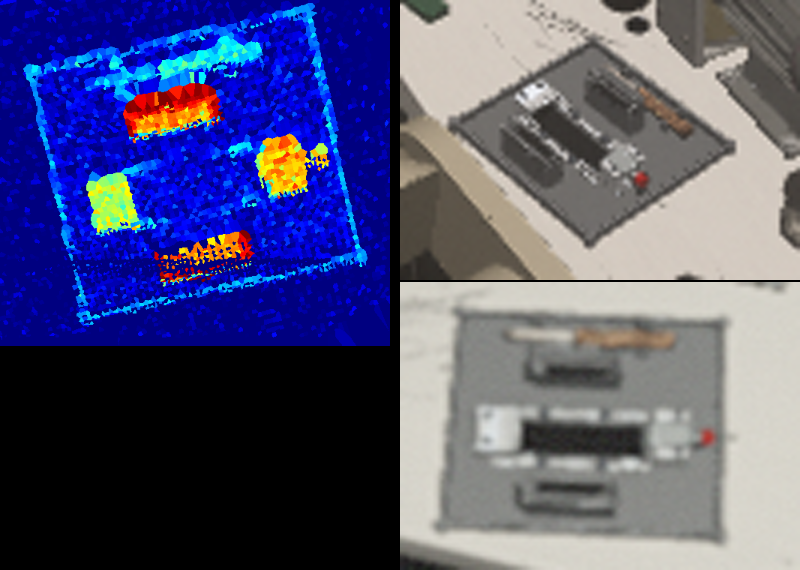

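```bash
cat > fit.py <<'E'
from h import *
from scipy.optimize import minimize
def boxpts(x,y,a,bx,by,h,z0=0):
    c,s=np.cos(a),np.sin(a)
    return np.array([[x+c*u-s*v,y+s*u+c*v,z] for u in bx for v in by for z in (z0,z0+h)])
def fitbox(ims,x0,bx,by,h,S=4):
    # ims: list of (picture, bool mask); soft IoU of silhouettes, S x oversampling
    def cost(v):
        t=0
        for p,m in ims:
            uv=proj(p,boxpts(*v,bx,by,h)); hull=cv2.convexHull(((uv+.5)*S*16).astype(np.int32).reshape(-1,1,2))
            im=np.zeros((384*S,512*S),np.uint8); cv2.fillConvexPoly(im,hull,1,shift=4)
            b=cv2.resize(im.astype(np.float32),(512,384),interpolation=cv2.INTER_AREA)
            t+=np.abs(b-m).sum()/m.sum()
        return t
    best=minimize(cost,x0,method='Nelder-Mead',options=dict(initial_simplex=np.array(x0)+np.array([[0,0,0],[.008,0,0],[0,.008,0],[0,0,.06]]),xatol=1e-4,fatol=1e-4,maxiter=120))
    return best.x,best.fun
def comp(m,uv):
    n,l,st,_=cv2.connectedComponentsWithStats(m.astype(np.uint8)); k=l[int(uv[1]),int(uv[0])]
    if k==0: k=1+np.argmax(st[1:,4])
    return l==k
E
cat > f1.py <<'E'
from fit import *
np.set_printoptions(precision=4,suppress=True)
P={c:get_image(c) for c in('top','side')}
def roi(m,p,c,r):
    uv=proj(p,[c])[0];o=np.zeros_like(m);o[max(0,int(uv[1]-r)):int(uv[1]+r),max(0,int(uv[0]-r)):int(uv[0]+r)]=1;return m&o
def msk(p,kind,c):
    f=p['frame'].astype(int);uv=proj(p,[c])[0]
    if kind=='stone': m=(f[...,1]-f[...,0]>18)&(f[...,1]>f[...,2])
    else:
        m=f.sum(2)/3<165
    m=roi(m,p,c,62 if kind=='tray' else 32)
    m=comp(m,uv)
    if kind=='tray':
        h=cv2.convexHull(np.argwhere(m)[:,::-1].astype(np.int32)); o=np.zeros(m.shape,np.uint8);cv2.fillConvexPoly(o,h,1);m=o>0
    return m
G={'stone':((.497,.324,.234),(-.0125,.0125),(-.05,.05),.012,(.497,.324,.006)),
 'plate':((.5287,-.1764,np.pi/2-.27+np.pi/2-np.pi),(-.0225,.0225),(-.05,.05),.010,(.528,-.178,.005)),
 'tray':((.546,.0577,.234),(-.072,.1),(-.104,.088),.012,(.55,.053,.005))}
G['plate']=((.5287,-.1764,np.deg2rad(74.6-90)),)+G['plate'][1:]
for k,(x0,bx,by,h,c) in G.items():
    for names in(['top'],['side'],['top','side']):
        ims=[(P[n],msk(P[n],k,c)) for n in names]
        x,f=fitbox(ims,x0,bx,by,h); print(k,names,[int(m.sum()) for _,m in ims],x[:2]*1000,np.rad2deg(x[2]),'cost',round(f,3))
E
python3 f1.py
```

```text
stone ['top'] [186] [501.8187 325.1038] 10.895841784630738 cost 0.664
stone ['side'] [4] [505.8476 381.6807] -20.95934114422518 cost 28.844
stone ['top', 'side'] [186, 4] [510.3515 387.5166] -21.068151348032167 cost 30.445
plate ['top'] [1059] [ 529.039  -174.5165] -17.90049504846819 cost 0.563
plate ['side'] [380] [ 531.5703 -176.9037] -13.618500503881124 cost 0.083
plate ['top', 'side'] [1059, 380] [ 531.7507 -176.1133] -14.107394527601738 cost 0.672
tray ['top'] [3527] [545.0073  66.2257] 12.041243664999495 cost 0.023
tray ['side'] [8243] [402.7434 -79.6242] 54.42657526308199 cost 0.698
tray ['top', 'side'] [3527, 8243] [545.1672  66.3089] 12.075022681246741 cost 0.783
```

```bash
cat > f2.py <<'E'
from fit import *
np.set_printoptions(precision=4,suppress=True)
P={c:get_image(c) for c in('top','side')}
W={c:cloud(P[c]) for c in P}
def gc(p,kind,nm,x0,bx,by,h):
    # grabCut seeded by projected guess
    uv=proj(p,boxpts(*x0,bx,by,h)); hull=cv2.convexHull((uv).astype(np.int32).reshape(-1,1,2))
    o=np.zeros((384,512),np.uint8);cv2.fillConvexPoly(o,hull,1)
    k=np.ones((3,3),np.uint8);it=5 if kind=='tray' else 3
    m=np.full(o.shape,cv2.GC_BGD,np.uint8)
    m[cv2.dilate(o,k,iterations=it)>0]=cv2.GC_PR_BGD; m[o>0]=cv2.GC_PR_FGD; m[cv2.erode(o,k,iterations=it if kind=='tray' else 2)>0]=cv2.GC_FGD
    x,y,w,hh=cv2.boundingRect(hull);a,b=max(0,y-14),max(0,x-14);sub=m[a:y+hh+14,b:x+w+14].copy()
    f=np.ascontiguousarray(p['frame'][a:y+hh+14,b:x+w+14,::-1])
    cv2.grabCut(f,sub,None,np.zeros((1,65)),np.zeros((1,65)),5,cv2.GC_INIT_WITH_MASK)
    r=np.zeros(o.shape,bool);r[a:y+hh+14,b:x+w+14]=(sub&1)>0
    return r
G={'stone':((.498,.323,.234),(-.0125,.0125),(-.05,.05),.012),
 'plate':((.5295,-.1768,np.deg2rad(-14.5)),(-.0225,.0225),(-.05,.05),.010),
 'tray':((.545,.0662,.21),(-.072,.1),(-.104,.088),.012)}
if __name__=='__main__':
  for k,(x0,bx,by,h) in G.items():
    for names in(['top'],['side'],['top','side']):
        ims=[(P[n],gc(P[n],k,k,x0,bx,by,h)) for n in names]
        x,f=fitbox(ims,x0,bx,by,h); print(k,names,[int(m.sum()) for _,m in ims],x[:2]*1000,np.rad2deg(x[2]),'cost',round(f,3))
  # in-tray features, in tray frame from fit
  ox,oy,a=x
  for c in P:
    w=W[c].reshape(-1,3);w=w[~np.isnan(w[:,0])]
    d=w[:,:2]-[ox,oy];t=np.c_[d@[np.cos(a),np.sin(a)],d@[-np.sin(a),np.cos(a)],w[:,2]]*1000
    s=t[(abs(t[:,0])<22)&(t[:,1]>25)&(t[:,1]<75)&(t[:,2]>18)&(t[:,2]<30)];print(c,'lip',len(s),np.percentile(s,[3,50,97],axis=0))
    s=t[(abs(t[:,0])<22)&(t[:,1]<-35)&(t[:,1]>-85)&(t[:,2]>24)];print(c,'bolt',len(s),np.percentile(s,[3,50,97],axis=0))
    for sg in(1,-1):
        s=t[(sg*t[:,0]>30)&(sg*t[:,0]<65)&(abs(t[:,1])<40)&(t[:,2]>24)];print(c,'rest',sg,len(s),np.percentile(s,[3,50,97],axis=0))
    s=t[(t[:,0]>65)&(t[:,0]<95)&(abs(t[:,1])<80)&(t[:,2]>12)];print(c,'stick',len(s),np.percentile(s,[3,50,97],axis=0))
E
python3 f2.py
```

```text
stone ['top'] [263] [499.8266 326.7167] 12.809969446191992 cost 0.181
stone ['side'] [146] [499.239  326.9062] 14.438294692628391 cost 0.104
stone ['top', 'side'] [263, 146] [499.2984 326.0035] 13.000558013455809 cost 0.288
plate ['top'] [546] [ 529.8312 -174.5315] -14.999529506989942 cost 0.11
plate ['side'] [372] [ 532.3152 -175.4804] -12.600615315757747 cost 0.081
plate ['top', 'side'] [541, 372] [ 530.9763 -174.9269] -14.788000473326084 cost 0.213
tray ['top'] [3371] [545.6867  66.8667] 12.920698954079176 cost 0.026
tray ['side'] [1945] [546.3132  65.948 ] 12.270017642724941 cost 0.036
tray ['top', 'side'] [3370, 1953] [545.766   66.5562] 12.441633931185299 cost 0.065
top lip 97 [[-18.2373  36.9848  18.5192]
 [ -2.5215  49.509   22.2997]
 [ 13.641   62.9249  27.0784]]
top bolt 90 [[-18.1772 -80.2179  24.2437]
 [ -1.7792 -66.7322  27.825 ]
 [ 13.6868 -53.069   32.1205]]
top rest 1 162 [[ 38.1857 -30.4478  24.9273]
 [ 49.1266  -2.281   31.6557]
 [ 58.2565  27.5908  40.6706]]
top rest -1 146 [[-61.0912 -32.373   25.4209]
 [-50.8371  -3.9236  31.4065]
 [-41.7947  28.2119  41.4927]]
top stick 105 [[ 67.1273 -64.1531  12.1774]
 [ 77.6844 -23.2685  14.6589]
 [ 94.5236  39.0035  18.4023]]
side lip 44 [[-20.5333  31.8107  18.7485]
 [ -0.5772  48.8036  23.4821]
 [ 14.7392  60.4141  28.2935]]
side bolt 61 [[-17.5897 -82.2342  24.2038]
 [ -2.6136 -69.3732  28.5713]
 [ 16.622  -55.137   33.9445]]
side rest 1 109 [[ 38.9843 -33.8609  25.6687]
 [ 49.7022  -1.8899  33.139 ]
 [ 60.5503  29.4082  42.4894]]
side rest -1 96 [[-61.1089 -33.4126  24.4277]
 [-53.6042  -0.3971  32.3806]
 [-39.8604  27.7971  41.5318]]
side stick 63 [[ 71.6912 -70.4827  12.2013]
 [ 80.0771 -39.7717  15.2537]
 [ 93.4002  56.7766  20.7489]]
```

```bash
cat > mv.py <<'E'
import numpy as np
from scipy.spatial.transform import Rotation as Ro, Slerp
from station import observe
def pose(p,yaw,tilt=0):
    """tool pose, x axis at yaw (deg), pointing down; tilt>0 lowers the +x end"""
    y=np.deg2rad(yaw);x=np.array([np.cos(y),np.sin(y),0]);z=np.array([0,0,-1.]);
    R=Ro.from_matrix(np.c_[x,np.cross(z,x),z])*Ro.from_euler('y',-tilt,degrees=True)
    return np.array(p,float),R
def cur():
    s=observe();return np.array(s['eef_pos']),Ro.from_rotvec(s['eef_rot'])
def plan(way,start=None,dmax=.04,amax=7.0):
    """way: list of ((p,R),hand,nmin). prints calls of 5 rows"""
    p0,R0=start or cur();rows=[];p,R=p0,R0
    for (q,S),h,n in way:
        d=np.linalg.norm(q-p);a=np.rad2deg((R.inv()*S).magnitude());k=max(n,int(np.ceil(max(d/dmax,a/amax))))
        sl=Slerp([0,1],Ro.concatenate([R,S]))
        for i in range(1,k+1): rows.append((h,p+(q-p)*i/k,sl(i/k)))
        p,R=q,S
    while len(rows)%5: rows.append(rows[-1])
    for c in range(0,len(rows),5):
        o=[]
        for h,q,S in rows[c:c+5]:
            o+=[h]+list(np.round(R0.inv().apply(q-p0)/.4,4))+list(np.round((R0.inv()*S).as_rotvec()/(np.pi/2),4))
        print([float(v)+0 for v in o]);_,p0,R0=rows[c+4]
E
cat > st.py <<'E'
from mv import *
def tilt_of(R):return np.rad2deg(np.arcsin(-R.apply([1,0,0])[2]))
def rep():
    s=observe();R=Ro.from_rotvec(s['eef_rot']);x=R.apply([1,0,0])
    print('t',round(s['clock'],2),'p',np.round(s['eef_pos'],4),'yaw',round(np.rad2deg(np.arctan2(x[1],x[0])),2),'tilt',round(tilt_of(R),2),'F',np.round(s['ft_force'],1),'w',round(s['gripper_width'],3),'g',round(s['grasp_force'],1))
E
python3 - <<'E'
from mv import *
a=np.deg2rad(13.2);y=np.array([-np.sin(a),np.cos(a),0]);o=np.array([.4993,.3265,0])
g=o-.008*y
print(g)
plan([(pose(g+[0,0,.26],103.2),1,0),(pose(g+[0,0,.176],103.2),1,0)])
E
```

```text
[0.50112681 0.31871137 0.        ]
[1.0, 0.0665, -0.0713, 0.0164, 0.0, 0.0, -0.0407, 1.0, 0.133, -0.1425, 0.0329, 0.0, 0.0, -0.0815, 1.0, 0.1995, -0.2138, 0.0493, 0.0, 0.0, -0.1222, 1.0, 0.266, -0.285, 0.0658, 0.0, 0.0, -0.1629, 1.0, 0.3324, -0.3563, 0.0822, 0.0, 0.0, -0.2036]
[1.0, 0.0855, -0.0467, 0.0164, 0.0, 0.0, -0.0407, 1.0, 0.171, -0.0935, 0.0329, 0.0, 0.0, -0.0815, 1.0, 0.2566, -0.1402, 0.0493, 0.0, 0.0, -0.1222, 1.0, 0.3421, -0.1869, 0.0658, 0.0, 0.0, -0.1629, 1.0, 0.4276, -0.2337, 0.0822, 0.0, 0.0, -0.2036]
[1.0, 0.0959, -0.0175, 0.0164, 0.0, 0.0, -0.0407, 1.0, 0.1918, -0.0349, 0.0329, 0.0, 0.0, -0.0815, 1.0, 0.2876, -0.0524, 0.0493, 0.0, 0.0, -0.1222, 1.0, 0.3835, -0.0699, 0.0658, 0.0, 0.0, -0.1629, 1.0, 0.4794, -0.0874, 0.0822, 0.0, 0.0, -0.2036]
[1.0, 0.0965, 0.0136, 0.0164, 0.0, 0.0, -0.0407, 1.0, 0.193, 0.0271, 0.0329, 0.0, 0.0, -0.0815, 1.0, 0.2895, 0.0407, 0.0493, 0.0, 0.0, -0.1222, 1.0, 0.386, 0.0542, 0.0658, 0.0, 0.0, -0.1629, 1.0, 0.4825, 0.0678, 0.0822, 0.0, 0.0, -0.2036]
[1.0, 0.0874, 0.0432, 0.0164, 0.0, 0.0, -0.0407, 1.0, 0.1747, 0.0864, 0.0329, 0.0, 0.0, -0.0815, 1.0, 0.1747, 0.0864, 0.1029, 0.0, 0.0, -0.0815, 1.0, 0.1747, 0.0864, 0.1729, 0.0, 0.0, -0.0815, 1.0, 0.1747, 0.0864, 0.2429, 0.0, 0.0, -0.0815]
```

>>> send_rows --targets '[1,0.066,-0.071,0.016,0,0,-0.04,1,0.133,-0.142,0.033,0,0,-0.08,1,0.2,-0.214,0.049,0,0,-0.12,1,0.266,-0.285,0.066,0,0,-0.16,1,0.332,-0.356,0.082,0,0,-0.2]' --grip_force 60

```text
clock: 2.42
eef_pos: [0.2696, -0.3006, 0.3716]
eef_rot: [2.945, 1.093, 0.0]
ft_force: [0.7, -0.3, 0.7]
gripper_width: 1.001
grasp_force: 0.0
```

>>> send_rows --targets '[1,0.086,-0.047,0.016,0,0,-0.04,1,0.171,-0.094,0.033,0,0,-0.08,1,0.257,-0.14,0.049,0,0,-0.12,1,0.342,-0.187,0.066,0,0,-0.16,1,0.428,-0.234,0.082,0,0,-0.2]'

```text
clock: 2.83
eef_pos: [0.3387, -0.1181, 0.3391]
eef_rot: [2.737, 1.54, 0.001]
ft_force: [1.6, 0.0, 0.3]
gripper_width: 1.003
grasp_force: 0.0
```

>>> send_rows --targets '[1,0.096,-0.018,0.016,0,0,-0.04,1,0.192,-0.035,0.033,0,0,-0.08,1,0.288,-0.052,0.049,0,0,-0.12,1,0.384,-0.07,0.066,0,0,-0.16,1,0.479,-0.087,0.082,0,0,-0.2]'

```text
clock: 3.25
eef_pos: [0.4091, 0.0639, 0.3062]
eef_rot: [2.462, 1.95, 0.001]
ft_force: [-0.3, -1.2, 0.5]
gripper_width: 1.0
grasp_force: 0.0
```

>>> send_rows --targets '[1,0.096,0.014,0.016,0,0,-0.04,1,0.193,0.027,0.033,0,0,-0.08,1,0.29,0.041,0.049,0,0,-0.12,1,0.386,0.054,0.066,0,0,-0.16,1,0.482,0.068,0.082,0,0,-0.2]'

```text
clock: 3.67
eef_pos: [0.4803, 0.2451, 0.2731]
eef_rot: [2.127, 2.312, -0.0]
ft_force: [0.0, -1.0, 0.4]
gripper_width: 1.0
grasp_force: 0.0
```

Run:
```python
from st import *
rep()
a=np.deg2rad(13.2);y=np.array([-np.sin(a),np.cos(a),0]);o=np.array([.4993,.3265,0])
g=o-.008*y
plan([(pose(g+[0,0,.26],103.2),1,3),(pose(g+[0,0,.176],103.2),1,7)])
```

```text
t 3.67 p [0.4803 0.2451 0.2731] yaw 94.77 tilt 0.0 F [ 0.  -1.   0.4] w 1.0 g 0.0
[1.0, 0.0597, 0.0224, 0.0109, 0.0, 0.0, -0.0312, 1.0, 0.1194, 0.0447, 0.0218, 0.0, 0.0, -0.0625, 1.0, 0.1791, 0.0671, 0.0326, 0.0, 0.0, -0.0937, 1.0, 0.1791, 0.0671, 0.0626, 0.0, 0.0, -0.0937, 1.0, 0.1791, 0.0671, 0.0926, 0.0, 0.0, -0.0937]
[1.0, 0.0, 0.0, 0.03, 0.0, 0.0, 0.0, 1.0, 0.0, 0.0, 0.06, 0.0, 0.0, 0.0, 1.0, 0.0, 0.0, 0.09, 0.0, 0.0, 0.0, 1.0, 0.0, 0.0, 0.12, 0.0, 0.0, 0.0, 1.0, 0.0, 0.0, 0.15, 0.0, 0.0, 0.0]
```

>>> send_rows --targets '[1,0.06,0.022,0.011,0,0,-0.031,1,0.12,0.045,0.022,0,0,-0.062,1,0.179,0.067,0.033,0,0,-0.094,1,0.179,0.067,0.063,0,0,-0.094,1,0.179,0.067,0.093,0,0,-0.094]'

```text
clock: 4.08
eef_pos: [0.501, 0.3172, 0.2355]
eef_rot: [1.953, 2.46, 0.001]
ft_force: [-0.6, -0.9, -0.3]
gripper_width: 0.999
grasp_force: 0.0
```

>>> send_rows --targets '[1,0,0,0.03,0,0,0,1,0,0,0.06,0,0,0,1,0,0,0.09,0,0,0,1,0,0,0.12,0,0,0,1,0,0,0.15,0,0,0]'

```text
clock: 4.5
eef_pos: [0.5012, 0.3159, 0.1751]
eef_rot: [-1.956, -2.458, 0.0]
ft_force: [0.4, -0.3, -0.1]
gripper_width: 1.002
grasp_force: 0.0
```

Run:
```python
from st import *
rep()
a=np.deg2rad(13.2);y=np.array([-np.sin(a),np.cos(a),0]);o=np.array([.4993,.3265,0])
g=o-.008*y
plan([(pose(g+[0,0,.176],103.2),1,1)])
```

```text
t 4.5 p [0.5012 0.3159 0.1751] yaw 102.98 tilt 0.0 F [ 0.4 -0.3 -0.1] w 1.002 g 0.0
[1.0, 0.0068, 0.0014, -0.0021, -0.0001, 0.0, -0.0025, 1.0, 0.0068, 0.0014, -0.0021, -0.0001, 0.0, -0.0025, 1.0, 0.0068, 0.0014, -0.0021, -0.0001, 0.0, -0.0025, 1.0, 0.0068, 0.0014, -0.0021, -0.0001, 0.0, -0.0025, 1.0, 0.0068, 0.0014, -0.0021, -0.0001, 0.0, -0.0025]
```

>>> send_rows --targets '[1,0.007,0.001,-0.002,0,0,-0.002,-1,0.007,0.001,-0.002,0,0,-0.002,-1,0.007,0.001,-0.002,0,0,-0.002,-1,0.007,0.001,-0.002,0,0,-0.002,-1,0.007,0.001,-0.002,0,0,-0.002]' --grip_force 60

```text
clock: 4.92
eef_pos: [0.501, 0.3193, 0.1777]
eef_rot: [1.951, 2.462, 0.002]
ft_force: [-0.5, 1.0, -0.3]
gripper_width: 0.457
grasp_force: 0.0
```

>>> send_rows --targets '[-1,0,0,0,0,0,0,-1,0,0,0,0,0,0,-1,0,0,0,0,0,0,-1,0,0,0,0,0,0,-1,0,0,0,0,0,0]'

```text
clock: 5.33
eef_pos: [0.5011, 0.3193, 0.1779]
eef_rot: [1.951, 2.462, 0.002]
ft_force: [-1.2, -0.5, 5.6]
gripper_width: 0.27
grasp_force: 59.5
```

Run:
```python
from st import *
rep()
```

```text
t 5.33 p [0.5011 0.3193 0.1779] yaw 103.2 tilt -0.01 F [-1.2 -0.5  5.6] w 0.27 g 59.5
```

```bash
cat > stn.py <<'E'
from st import *
TX,TY,TA=.5458,.0665,12.5
H=.1779
def tray(x,y,z,A=None):
    a=np.deg2rad(TA);return np.array([TX+np.cos(a)*x-np.sin(a)*y,TY+np.sin(a)*x+np.cos(a)*y,z])
def tcp_stone(s,dz,d=0.,t=16.5,ex=0.,gy=-.008):
    r=np.deg2rad(t);c,n=np.cos(r),np.sin(r)
    y=.051+d-s-.012*n-.05*c; z=.004+dz+.05*n
    y+=gy*c+H*n; z+=-gy*n+H*c
    return pose(tray(ex,y,z),TA+90,t)
E
python3 - <<'E'
from stn import *
p,R=cur();up=(p+[0,0,.1],R)
plan([(up,-1,3),(tcp_stone(.03,.06),-1,1)])
E
```

```text
[-1.0, 0.0, 0.0001, -0.0833, 0.0, 0.0, 0.0, -1.0, 0.0, 0.0002, -0.1667, 0.0, 0.0, 0.0, -1.0, 0.0001, 0.0003, -0.25, 0.0, 0.0, 0.0, -1.0, -0.087, -0.0047, -0.2404, 0.0003, -0.0262, 0.0011, -1.0, -0.1741, -0.0097, -0.2309, 0.0006, -0.0524, 0.0022]
[-1.0, -0.086, -0.0047, 0.0167, 0.0003, -0.0262, 0.0011, -1.0, -0.172, -0.0095, 0.0334, 0.0006, -0.0524, 0.0022, -1.0, -0.2581, -0.0142, 0.0501, 0.0009, -0.0786, 0.0033, -1.0, -0.3441, -0.0189, 0.0668, 0.0011, -0.1048, 0.0044, -1.0, -0.4301, -0.0237, 0.0835, 0.0014, -0.1311, 0.0054]
```

>>> send_rows --targets '[-1,0,0,-0.083,0,0,0,-1,0,0,-0.167,0,0,0,-1,0,0,-0.25,0,0,0,-1,-0.087,-0.005,-0.24,0,-0.026,0.001,-1,-0.174,-0.01,-0.231,0,-0.052,0.002]'

```text
clock: 5.75
eef_pos: [0.5128, 0.2506, 0.2714]
eef_rot: [1.909, 2.408, -0.074]
ft_force: [0.7, -0.3, -1.5]
gripper_width: 0.268
grasp_force: 59.3
```

>>> send_rows --targets '[-1,-0.086,-0.005,0.017,0,-0.026,0.001,-1,-0.172,-0.01,0.033,0,-0.052,0.002,-1,-0.258,-0.014,0.05,0,-0.079,0.003,-1,-0.344,-0.019,0.067,0,-0.105,0.004,-1,-0.43,-0.024,0.084,0,-0.131,0.005]'

```text
clock: 6.17
eef_pos: [0.5427, 0.077, 0.2498]
eef_rot: [1.816, 2.266, -0.263]
ft_force: [0.8, 0.0, -1.2]
gripper_width: 0.266
grasp_force: 59.3
```

Run:
```python
from stn import *
from h import *
rep();plan([(tcp_stone(.03,.06),-1,1)])
p,R=cur();
s=p+R.apply([.008,0,H])  # stone origin as kinematics has it
E=np.array([[a,b,c] for a in(-.042,.058) for b in(-.0125,.0125) for c in(H,H-.012)])
C=p+R.apply(E)
for c in('top','side'):
    q=get_image(c);im=cv2.resize(q['frame'][...,::-1],None,fx=5,fy=5,interpolation=cv2.INTER_CUBIC)
    uv=proj(q,C)
    for i in range(8):
        for j in range(i): 
            if bin(i^j).count('1')==1: cv2.line(im,*[tuple(int(v) for v in (uv[k]+.5)*5) for k in(i,j)],(0,0,255),1)
    u0=proj(q,[s])[0]*5;x,y=int(u0[0])-200,int(u0[1])-280
    o=im[y:y+560,x:x+400]
    cv2.imwrite(f'pics/h_{c}.png',o)
cv2.imwrite('pics/h.png',np.hstack([cv2.imread(f'pics/h_{c}.png') for c in('top','side')]))
```

```text
t 6.17 p [0.5427 0.077  0.2498] yaw 102.57 tilt 16.57 F [ 0.8  0.  -1.2] w 0.266 g 59.3
[-1.0, 0.0028, 0.0018, -0.0041, 0.0009, 0.0008, 0.0007, -1.0, 0.0028, 0.0018, -0.0041, 0.0009, 0.0008, 0.0007, -1.0, 0.0028, 0.0018, -0.0041, 0.0009, 0.0008, 0.0007, -1.0, 0.0028, 0.0018, -0.0041, 0.0009, 0.0008, 0.0007, -1.0, 0.0028, 0.0018, -0.0041, 0.0009, 0.0008, 0.0007]
```

View pics/h.png

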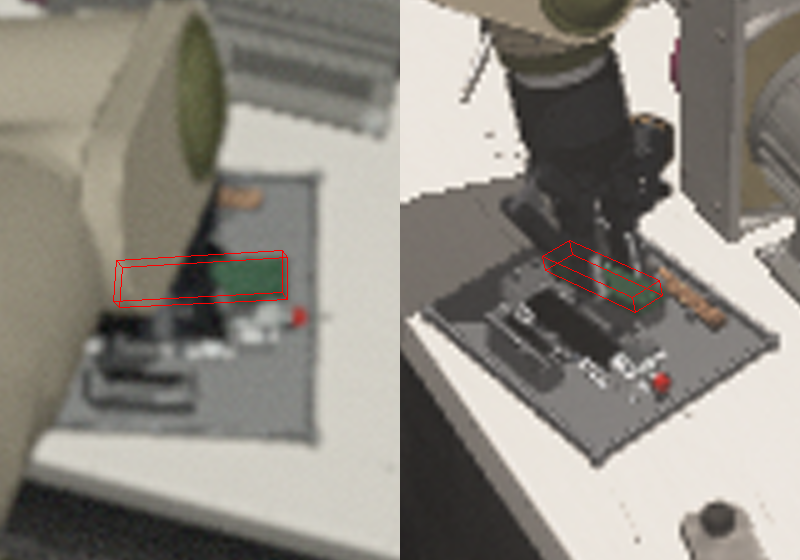

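Run:
```python
from stn import *
w=tcp_stone
plan([(w(.018,.012),-1,5),(w(.012,.006),-1,4),(w(.012,.006),-1,1)])
```

```text
[-1.0, 0.0142, 0.0003, 0.0199, -0.0001, 0.0001, -0.0004, -1.0, 0.0283, 0.0007, 0.0399, -0.0002, 0.0003, -0.0008, -1.0, 0.0425, 0.001, 0.0598, -0.0003, 0.0004, -0.0011, -1.0, 0.0567, 0.0013, 0.0797, -0.0004, 0.0006, -0.0015, -1.0, 0.0708, 0.0017, 0.0996, -0.0005, 0.0007, -0.0019]
[-1.0, 0.0047, 0.0, 0.0025, 0.0, 0.0, 0.0, -1.0, 0.0093, 0.0, 0.0051, 0.0, 0.0, 0.0, -1.0, 0.014, 0.0, 0.0076, 0.0, 0.0, 0.0, -1.0, 0.0186, 0.0, 0.0101, 0.0, 0.0, 0.0, -1.0, 0.0186, 0.0, 0.0101, 0.0, 0.0, 0.0]
```

>>> send_rows --targets '[-1,0.014,0,0.02,0,0,0,-1,0.028,0.001,0.04,0,0,-0.001,-1,0.042,0.001,0.06,0,0,-0.001,-1,0.057,0.001,0.08,0,0,-0.001,-1,0.071,0.002,0.1,0,0,-0.002]'

```text
clock: 6.68
eef_pos: [0.5398, 0.0957, 0.2023]
eef_rot: [1.812, 2.272, -0.262]
ft_force: [-0.7, -0.7, -1.3]
gripper_width: 0.272
grasp_force: 59.3
```

>>> send_rows --targets '[-1,0.005,0,0.002,0,0,0,-1,0.009,0,0.005,0,0,0,-1,0.014,0,0.008,0,0,0,-1,0.019,0,0.01,0,0,0,-1,0.019,0,0.01,0,0,0]'

```text
clock: 7.1
eef_pos: [0.54, 0.0977, 0.1992]
eef_rot: [1.807, 2.266, -0.27]
ft_force: [-0.6, -31.3, 14.5]
gripper_width: 0.266
grasp_force: 60.1
```

Run:
```python
from stn import *
w=tcp_stone
rep();print(w(.012,.006)[0])
plan([(w(.006,.0025),-1,4),(w(.006,.0025),-1,1),(w(.002,.0),-1,4),(w(.002,.0),-1,1)])
```

```text
t 7.1 p [0.54   0.0977 0.1992] yaw 102.87 tilt 16.98 F [ -0.6 -31.3  14.5] w 0.266 g 60.1
[0.53919716 0.09628347 0.19704692]
[-1.0, 0.0039, -0.0007, 0.0025, 0.0003, 0.0013, 0.001, -1.0, 0.0078, -0.0013, 0.005, 0.0006, 0.0026, 0.002, -1.0, 0.0116, -0.002, 0.0075, 0.0008, 0.004, 0.0029, -1.0, 0.0155, -0.0027, 0.01, 0.0011, 0.0053, 0.0039, -1.0, 0.0155, -0.0027, 0.01, 0.0011, 0.0053, 0.0039]
[-1.0, 0.0028, 0.0, 0.0008, 0.0, 0.0, 0.0, -1.0, 0.0057, 0.0, 0.0016, 0.0, 0.0, 0.0, -1.0, 0.0085, 0.0, 0.0024, 0.0, 0.0, 0.0, -1.0, 0.0114, 0.0, 0.0032, 0.0, 0.0, 0.0, -1.0, 0.0114, 0.0, 0.0032, 0.0, 0.0, 0.0]
```

>>> send_rows --targets '[-1,-0.006,0,0,0,0,0,-1,-0.012,0,0,0,0,0,-1,-0.018,0,0,0,0,0,-1,-0.018,0,0,0,0,0,-1,-0.018,0,0,0,0,0]'

```text
clock: 7.52
eef_pos: [0.5402, 0.0941, 0.1992]
eef_rot: [1.813, 2.271, -0.262]
ft_force: [0.6, -0.4, -0.3]
gripper_width: 0.264
grasp_force: 59.4
```

```bash
cat >> stn.py <<'E'
def inv():
    """stone corner in tray frame from measured tool pose"""
    p,R=cur();q=p+R.apply([.058,0,H]);q2=p+R.apply([.058,0,H-.012]);a=np.deg2rad(TA)
    f=lambda q:np.round([(q[0]-TX)*np.cos(a)*1e3+(q[1]-TY)*np.sin(a)*1e3,-(q[0]-TX)*np.sin(a)*1e3+(q[1]-TY)*np.cos(a)*1e3,(q[2]-.004)*1e3],1)
    print('low end bottom',f(q),'top',f(q2),'(tray x, y, above floor)')
E
python3 - <<'E'
from stn import *
import time
rep();inv()
from station import get_image
get_image('top');get_image('top');rep();inv()
E
```

```text
t 7.52 p [0.5402 0.0941 0.1992] yaw 102.78 tilt 16.45 F [ 0.6 -0.4 -0.3] w 0.264 g 59.4
low end bottom [ 0.5 33.4  8.2] top [ 0.5 36.8 19.7] (tray x, y, above floor)
t 7.62 p [0.5402 0.0941 0.1993] yaw 102.78 tilt 16.45 F [ 0.6  0.9 -1.4] w 0.27 g 59.4
low end bottom [ 0.5 33.4  8.3] top [ 0.5 36.8 19.8] (tray x, y, above floor)
```

Run:
```python
from stn import *
w=tcp_stone
plan([(w(.014,.004),-1,2),(w(.010,.003),-1,2),(w(.008,.002),-1,1)])
```

```text
[-1.0, 0.0019, -0.0006, 0.005, 0.0005, -0.0003, 0.0015, -1.0, 0.0039, -0.0012, 0.01, 0.001, -0.0005, 0.003, -1.0, 0.009, -0.0012, 0.0098, 0.001, -0.0005, 0.003, -1.0, 0.0142, -0.0012, 0.0096, 0.001, -0.0005, 0.003, -1.0, 0.0197, -0.0012, 0.0106, 0.001, -0.0005, 0.003]
```

>>> send_rows --targets '[-1,0.002,-0.001,0.005,0,0,0.002,-1,0.004,-0.001,0.01,0.001,0,0.003,-1,0.009,-0.001,0.01,0.001,0,0.003,-1,0.014,-0.001,0.01,0.001,0,0.003,-1,0.014,-0.001,0.01,0.001,0,0.003]'

```text
clock: 8.03
eef_pos: [0.5389, 0.0981, 0.194]
eef_rot: [1.819, 2.266, -0.263]
ft_force: [-0.1, -0.5, -0.6]
gripper_width: 0.269
grasp_force: 59.3
```

Run:
```python
from stn import *
rep();inv()
w=tcp_stone
plan([(w(.005,.0015),-1,3),(w(.003,.0008),-1,1),(w(.003,.0008),-1,1)])
```

```text
t 8.03 p [0.5389 0.0981 0.194 ] yaw 102.49 tilt 16.46 F [-0.1 -0.5 -0.6] w 0.269 g 59.3
low end bottom [ 0.1 37.6  3. ] top [ 0.1 41.  14.5] (tray x, y, above floor)
[-1.0, 0.0045, -0.0001, 0.0, 0.0, -0.0002, 0.0, -1.0, 0.0089, -0.0001, -0.0001, 0.0, -0.0003, -0.0001, -1.0, 0.0134, -0.0002, -0.0001, 0.0, -0.0005, -0.0001, -1.0, 0.0187, -0.0002, 0.0002, 0.0, -0.0005, -0.0001, -1.0, 0.0187, -0.0002, 0.0002, 0.0, -0.0005, -0.0001]
```

>>> send_rows --targets '[-1,0.004,0,0,0,0,0,-1,0.008,0,0,0,0,0,-1,0.012,0,0,0,0,0,-1,0.015,0,0,0,0,0,-1,0.015,0,0,0,0,0]'

```text
clock: 8.45
eef_pos: [0.5377, 0.1036, 0.1925]
eef_rot: [1.819, 2.266, -0.263]
ft_force: [0.1, 0.4, -1.6]
gripper_width: 0.266
grasp_force: 59.3
```

Run:
```python
from stn import *
rep();inv()
w=tcp_stone
plan([(w(.001,.0005),-1,3),(w(-.001,.0),-1,2)])
```

```text
t 8.45 p [0.5377 0.1036 0.1925] yaw 102.48 tilt 16.47 F [ 0.1  0.4 -1.6] w 0.266 g 59.3
low end bottom [ 0.2 43.1  1.5] top [ 0.2 46.5 13. ] (tray x, y, above floor)
[-1.0, 0.0031, -0.0001, -0.0001, 0.0001, -0.0001, -0.0001, -1.0, 0.0062, -0.0002, -0.0002, 0.0001, -0.0002, -0.0002, -1.0, 0.0092, -0.0003, -0.0002, 0.0002, -0.0004, -0.0003, -1.0, 0.0118, -0.0003, -0.0003, 0.0002, -0.0004, -0.0003, -1.0, 0.0144, -0.0003, -0.0005, 0.0002, -0.0004, -0.0003]
```

>>> send_rows --targets '[-1,0.003,0,0,0,0,0,-1,0.006,0,0,0,0,0,-1,0.008,0,0,0,0,0,-1,0.01,0,0,0,0,0,-1,0.01,0,0,0,0,0]'

```text
clock: 8.87
eef_pos: [0.537, 0.1072, 0.1914]
eef_rot: [1.819, 2.266, -0.263]
ft_force: [-0.3, -0.0, -1.5]
gripper_width: 0.265
grasp_force: 59.3
```

Run:
```python
from stn import *
rep();inv()
w=tcp_stone
plan([(w(-.002,.0),-1,3),(w(-.004,.0),-1,2)])
```

```text
t 8.87 p [0.537  0.1072 0.1914] yaw 102.47 tilt 16.47 F [-0.3 -0.  -1.5] w 0.265 g 59.3
low end bottom [ 0.3 46.8  0.4] top [ 0.3 50.2 11.9] (tray x, y, above floor)
[-1.0, 0.0024, -0.0001, -0.0004, 0.0001, -0.0001, -0.0001, -1.0, 0.0048, -0.0003, -0.0008, 0.0002, -0.0002, -0.0002, -1.0, 0.0072, -0.0004, -0.0012, 0.0002, -0.0003, -0.0004, -1.0, 0.0096, -0.0004, -0.0019, 0.0002, -0.0003, -0.0004, -1.0, 0.012, -0.0004, -0.0026, 0.0002, -0.0003, -0.0004]
```

>>> send_rows --targets '[-1,0.0025,0,-0.0005,0,0,0,-1,0.005,0,-0.001,0,0,0,-1,0.007,0,-0.0015,0,0,0,-1,0.007,0,-0.0015,0,0,0,-1,0.007,0,-0.0015,0,0,0]'

```text
clock: 9.28
eef_pos: [0.5369, 0.1084, 0.1917]
eef_rot: [1.817, 2.264, -0.266]
ft_force: [2.2, -12.5, 1.2]
gripper_width: 0.267
grasp_force: 59.1
```

Run:
```python
from stn import *
rep();inv()
```

```text
t 9.28 p [0.5369 0.1084 0.1917] yaw 102.48 tilt 16.66 F [  2.2 -12.5   1.2] w 0.267 g 59.1
low end bottom [ 0.4 47.4  0.7] top [ 0.4 50.9 12.2] (tray x, y, above floor)
```

Run:
```python
from stn import *
w=tcp_stone
p,R=cur()
st=w(-.002,.0004,0,16.5,ex=.0003)
print(st[0])
plan([(w(-.0015,.0004,0,12),-1,3),(w(-.0015,.0003,0,6),-1,7)],start=st)
plan([(w(-.0015,.000,0,0),-1,6),(w(-.0015,-.0,0,-2),-1,4)],start=w(-.0015,.0003,0,6))
```

```text
[0.5364599  0.11001655 0.19144692]
[-1.0, -0.0112, -0.0003, 0.0042, 0.0, 0.0167, 0.0, -1.0, -0.0223, -0.0005, 0.0083, 0.0, 0.0333, 0.0, -1.0, -0.0335, -0.0008, 0.0125, 0.0, 0.05, 0.0, -1.0, -0.0393, -0.0008, 0.0154, 0.0, 0.0595, 0.0, -1.0, -0.0452, -0.0008, 0.0183, 0.0, 0.069, 0.0]
[-1.0, -0.0062, 0.0, 0.0023, 0.0, 0.0095, 0.0, -1.0, -0.0123, 0.0, 0.0045, 0.0, 0.019, 0.0, -1.0, -0.0185, 0.0, 0.0068, 0.0, 0.0286, 0.0, -1.0, -0.0246, 0.0, 0.0091, 0.0, 0.0381, 0.0, -1.0, -0.0308, 0.0, 0.0114, 0.0, 0.0476, 0.0]
[-1.0, -0.0071, 0.0, 0.003, 0.0, 0.0111, 0.0, -1.0, -0.0142, 0.0, 0.006, 0.0, 0.0222, 0.0, -1.0, -0.0212, 0.0, 0.009, 0.0, 0.0333, 0.0, -1.0, -0.0283, 0.0, 0.012, 0.0, 0.0444, 0.0, -1.0, -0.0354, 0.0, 0.015, 0.0, 0.0556, 0.0]
[-1.0, -0.0073, 0.0, 0.0024, 0.0, 0.0111, 0.0, -1.0, -0.0109, 0.0, 0.0038, 0.0, 0.0167, 0.0, -1.0, -0.0145, 0.0, 0.0052, 0.0, 0.0222, 0.0, -1.0, -0.018, 0.0, 0.0066, 0.0, 0.0278, 0.0, -1.0, -0.0216, 0.0, 0.008, 0.0, 0.0333, 0.0]
```

>>> send_rows --targets '[-1,-0.011,0,0.004,0,0.017,0,-1,-0.022,0,0.008,0,0.033,0,-1,-0.033,0,0.0125,0,0.05,0,-1,-0.039,0,0.0155,0,0.06,0,-1,-0.045,0,0.018,0,0.069,0]' --grip_force 90

```text
clock: 9.7
eef_pos: [0.541, 0.0896, 0.1901]
eef_rot: [1.875, 2.335, -0.169]
ft_force: [-1.4, -7.8, 7.7]
gripper_width: 0.256
grasp_force: 92.1
```

Run:
```python
from stn import *
rep();inv();print(tcp_stone(-.0015,.0003,0,10.29)[0])
```

```text
t 9.7 p [0.541  0.0896 0.1901] yaw 102.47 tilt 10.37 F [-1.4 -7.8  7.7] w 0.256 g 92.1
low end bottom [ 0.5 48.6  0.6] top [ 0.5 50.7 12.4] (tray x, y, above floor)
[0.54037437 0.09097345 0.18969927]
```

>>> send_rows --targets '[-1,-0.006,0,0.0025,0,0.0095,0,-1,-0.012,0,0.0045,0,0.019,0,-1,-0.018,0,0.007,0,0.0285,0,-1,-0.024,0,0.009,0,0.038,0,-1,-0.03,0,0.0115,0,0.0475,0]'

```text
clock: 10.12
eef_pos: [0.5438, 0.0772, 0.1879]
eef_rot: [1.912, 2.383, -0.101]
ft_force: [1.2, -13.1, 1.6]
gripper_width: 0.256
grasp_force: 91.4
```

Run:
```python
from stn import *
rep();inv();print(tcp_stone(-.0015,.0003,0,6)[0])
```

```text
t 10.12 p [0.5438 0.0772 0.1879] yaw 102.52 tilt 6.16 F [  1.2 -13.1   1.6] w 0.256 g 91.4
low end bottom [ 0.6 49.4  0.8] top [ 0.6 50.7 12.7] (tray x, y, above floor)
[0.54316831 0.07837079 0.1872881 ]
```

>>> send_rows --targets '[-1,-0.007,0,0.0035,0,0.011,0,-1,-0.014,0,0.007,0,0.022,0,-1,-0.021,0,0.01,0,0.0335,0,-1,-0.028,0,0.0135,0,0.0445,0,-1,-0.035,0,0.0165,0,0.0555,0]'

```text
clock: 10.53
eef_pos: [0.547, 0.0625, 0.1824]
eef_rot: [1.956, 2.437, -0.018]
ft_force: [-0.8, -14.5, 3.3]
gripper_width: 0.255
grasp_force: 91.6
```

Run:
```python
from stn import *
rep();inv();print(tcp_stone(-.0015,.000,0,1)[0])
```

```text
t 10.53 p [0.547  0.0625 0.1824] yaw 102.51 tilt 1.17 F [ -0.8 -14.5   3.3] w 0.255 g 91.6
low end bottom [ 0.5 50.2 -0.6] top [ 0.5 50.5 11.4] (tray x, y, above floor)
[0.54636184 0.06396572 0.18288514]
```

>>> send_rows --targets '[-1,-0.003,0,0.0015,0,0.007,0,-1,-0.007,0,0.003,0,0.014,0,-1,-0.01,0,0.0045,0,0.02,0,-1,-0.014,0,0.006,0,0.028,0,-1,-0.014,0,0.006,0,0.028,0]'

```text
clock: 10.95
eef_pos: [0.5485, 0.0558, 0.182]
eef_rot: [-1.956, -2.439, -0.022]
ft_force: [-7.7, -24.3, 20.3]
gripper_width: 0.256
grasp_force: 93.9
```

Run:
```python
from stn import *
rep();inv();print(observe()['wrist_torque'])
```

```text
t 10.95 p [0.5485 0.0558 0.182 ] yaw 102.54 tilt -1.17 F [ -7.7 -24.3  20.3] w 0.256 g 93.9
low end bottom [ 0.6 50.6  1.3] top [ 0.6 50.4 13.3] (tray x, y, above floor)
[-4.23992893  1.38906012  0.14005432]
```

>>> send_rows --targets '[-1,-0.002,0,-0.001,0,-0.01,0,-1,-0.003,0,-0.002,0,-0.015,0,0,-0.003,0,-0.002,0,-0.015,0,0,-0.003,0,-0.002,0,-0.015,0,0,-0.003,0,-0.002,0,-0.015,0]'

```text
clock: 11.37
eef_pos: [0.5479, 0.0577, 0.1802]
eef_rot: [-1.965, -2.448, -0.004]
ft_force: [0.1, 0.2, 0.0]
gripper_width: 0.499
grasp_force: 0.0
```

>>> send_rows --targets '[0,0,0,-0.01,0,0,0,0,0,0,-0.03,0,0,0,0,0,0,-0.1,0,0,0,0,0,0,-0.2,0,0,0,0,0,0,-0.25,0,0,0]'

```text
clock: 11.78
eef_pos: [0.5483, 0.0574, 0.2847]
eef_rot: [1.966, 2.448, 0.008]
ft_force: [1.3, -0.6, 1.1]
gripper_width: 0.5
grasp_force: 0.0
```

Run:
```python
from stn import *
rep()
# next: above the plate, clear of the view
plan([(pose([.531,-.175,.30],75.2),1,1)])
```

```text
t 11.78 p [0.5483 0.0574 0.2847] yaw 102.48 tilt -0.1 F [ 1.3 -0.6  1.1] w 0.5 g 0.0
[1.0, -0.093, -0.0279, -0.0067, 0.0005, -0.0003, 0.0505, 1.0, -0.186, -0.0558, -0.0133, 0.0009, -0.0006, 0.101, 1.0, -0.2789, -0.0837, -0.02, 0.0014, -0.0009, 0.1515, 1.0, -0.3719, -0.1117, -0.0266, 0.0019, -0.0012, 0.2021, 1.0, -0.4649, -0.1396, -0.0333, 0.0023, -0.0015, 0.2526]
[1.0, -0.0966, 0.0102, -0.0064, 0.0005, -0.0003, 0.0505, 1.0, -0.0966, 0.0102, -0.0064, 0.0005, -0.0003, 0.0505, 1.0, -0.0966, 0.0102, -0.0064, 0.0005, -0.0003, 0.0505, 1.0, -0.0966, 0.0102, -0.0064, 0.0005, -0.0003, 0.0505, 1.0, -0.0966, 0.0102, -0.0064, 0.0005, -0.0003, 0.0505]
```

Move toward the plate (settling above it), then check the stone and refine the plate pose.

>>> send_rows --targets '[1,-0.093,-0.028,-0.007,0,0,0.05,1,-0.186,-0.056,-0.013,0,0,0.1,1,-0.279,-0.084,-0.02,0,0,0.15,1,-0.372,-0.112,-0.027,0,0,0.2,1,-0.465,-0.14,-0.033,0.002,-0.001,0.253]'

```text
clock: 12.2
eef_pos: [0.5329, -0.1381, 0.294]
eef_rot: [-2.414, -2.007, 0.002]
ft_force: [1.1, 0.3, -0.3]
gripper_width: 1.003
grasp_force: 0.0
```

Run:
```python
from stn import *
from h import *
rep()
out=[]
P=[tray(sx*.0125,e,.016) for sx in(-1,1) for e in(-.0491,.0509)]
for c in('top','side'):
    q=get_image(c);W=cloud(q)
    m=cut_out(q,'honing_stone')
    d=W.reshape(-1,3)-[TX,TY,0];a=np.deg2rad(TA);f=q['frame'].reshape(-1,3).astype(int)
    t=np.c_[d[:,0]*np.cos(a)+d[:,1]*np.sin(a),-d[:,0]*np.sin(a)+d[:,1]*np.cos(a),d[:,2]]*1e3
    for lo,hi in((-40,-20),(-20,0),(0,20),(20,38)):
        s=t[(abs(t[:,0]+1)<8)&(t[:,1]>lo)&(t[:,1]<hi)];print(c,lo,hi,len(s),np.round(np.median(s[:,2]),1))
    im=cv2.resize(q['frame'][...,::-1],None,fx=6,fy=6,interpolation=cv2.INTER_CUBIC)
    u0=proj(q,[tray(0,-.01,.01)])[0]*6;x,y=int(u0[0])-200,int(u0[1])-200
    out.append(im[y:y+400,x:x+400])
cv2.imwrite('pics/s1.png',np.hstack(out))
```

```text
t 12.2 p [ 0.5329 -0.1381  0.294 ] yaw 79.49 tilt -0.04 F [ 1.1  0.3 -0.3] w 1.003 g 0.0
top -40 -20 36 15.4
top -20 0 32 15.6
top 0 20 35 14.6
top 20 38 32 15.8
side -40 -20 1 14.6
side -20 0 20 15.3
side 0 20 18 16.3
side 20 38 18 15.8
```

View pics/s1.png

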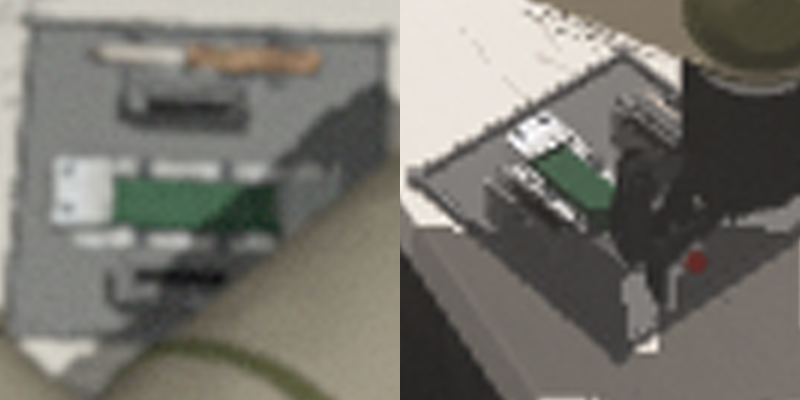

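Run:
```python
from stn import *
plan([(pose([.531,-.175,.25],75.2),1,2),(pose([.531,-.175,.173],75.2),1,7),(pose([.531,-.175,.173],75.2),1,1)])
```

```text
[1.0, -0.0473, 0.006, 0.0542, -0.001, -0.0003, 0.0246, 1.0, -0.0946, 0.0121, 0.1084, -0.0021, -0.0006, 0.0492, 1.0, -0.0947, 0.0122, 0.1359, -0.0021, -0.0006, 0.0492, 1.0, -0.0947, 0.0123, 0.1634, -0.0021, -0.0006, 0.0492, 1.0, -0.0947, 0.0124, 0.1909, -0.0021, -0.0006, 0.0492]
[1.0, 0.0, 0.0, 0.0275, 0.0, 0.0, 0.0, 1.0, 0.0, 0.0, 0.055, 0.0, 0.0, 0.0, 1.0, 0.0, 0.0, 0.0825, 0.0, 0.0, 0.0, 1.0, 0.0, 0.0, 0.11, 0.0, 0.0, 0.0, 1.0, 0.0, 0.0, 0.11, 0.0, 0.0, 0.0]
```

>>> send_rows --targets '[1,-0.047,0.006,0.054,-0.001,0,0.025,1,-0.095,0.012,0.108,-0.002,0,0.049,1,-0.095,0.012,0.136,-0.002,0,0.049,1,-0.095,0.012,0.163,-0.002,0,0.049,1,-0.095,0.012,0.191,-0.002,0,0.049]'

```text
clock: 12.82
eef_pos: [0.5313, -0.1732, 0.2161]
eef_rot: [-2.485, -1.921, -0.001]
ft_force: [0.0, 0.9, -0.1]
gripper_width: 1.0
grasp_force: 0.0
```

>>> send_rows --targets '[1,0,0,0.027,0,0,0,1,0,0,0.055,0,0,0,1,0,0,0.082,0,0,0,1,0,0,0.1,0,0,0,1,0,0,0.1,0,0,0]'

```text
clock: 13.23
eef_pos: [0.5308, -0.1741, 0.1749]
eef_rot: [-2.485, -1.917, 0.001]
ft_force: [0.3, 0.1, -0.7]
gripper_width: 1.0
grasp_force: 0.0
```

Run:
```python
from stn import *
rep()
plan([(pose([.531,-.175,.173],75.2),1,1)])
```

```text
t 13.23 p [ 0.5308 -0.1741  0.1749] yaw 75.31 tilt -0.09 F [ 0.3  0.1 -0.7] w 1.0 g 0.0
[1.0, -0.0021, 0.0012, 0.0047, -0.0019, -0.001, 0.0012, 1.0, -0.0021, 0.0012, 0.0047, -0.0019, -0.001, 0.0012, 1.0, -0.0021, 0.0012, 0.0047, -0.0019, -0.001, 0.0012, 1.0, -0.0021, 0.0012, 0.0047, -0.0019, -0.001, 0.0012, 1.0, -0.0021, 0.0012, 0.0047, -0.0019, -0.001, 0.0012]
```

>>> send_rows --targets '[1,-0.002,0.001,0.004,-0.002,-0.001,0.001,-1,-0.002,0.001,0.004,-0.002,-0.001,0.001,-1,-0.002,0.001,0.004,-0.002,-0.001,0.001,-1,-0.002,0.001,0.004,-0.002,-0.001,0.001,-1,-0.002,0.001,0.004,-0.002,-0.001,0.001]' --grip_force 80

```text
clock: 13.65
eef_pos: [0.5316, -0.1755, 0.1761]
eef_rot: [2.485, 1.914, 0.003]
ft_force: [1.1, -0.4, 3.1]
gripper_width: 0.492
grasp_force: 80.5
```

>>> send_rows --targets '[-1,0,0,0,0,0,0,-1,0,0,0,0,0,0,-1,0,0,0,0,0,0,-1,0,0,0,0,0,0,-1,0,0,0,0,0,0]'

```text
clock: 14.07
eef_pos: [0.5316, -0.1755, 0.1761]
eef_rot: [2.485, 1.914, 0.003]
ft_force: [-1.3, 1.4, 7.1]
gripper_width: 0.486
grasp_force: 80.9
```

Run:
```python
from stn import *
rep()
p,R=cur()
plan([((p+[0,0,.1],R),-1,5)])
```

```text
t 14.07 p [ 0.5316 -0.1755  0.1761] yaw 75.21 tilt 0.08 F [-1.3  1.4  7.1] w 0.486 g 80.9
[-1.0, -0.0001, 0.0002, -0.05, 0.0, 0.0, 0.0, -1.0, -0.0001, 0.0005, -0.1, 0.0, 0.0, 0.0, -1.0, -0.0002, 0.0007, -0.15, 0.0, 0.0, 0.0, -1.0, -0.0003, 0.001, -0.2, 0.0, 0.0, 0.0, -1.0, -0.0003, 0.0012, -0.25, 0.0, 0.0, 0.0]
```

>>> send_rows --targets '[-1,0,0,-0.05,0,0,0,-1,0,0,-0.1,0,0,0,-1,0,0,-0.15,0,0,0,-1,0,0,-0.2,0,0,0,-1,0,0.001,-0.25,0,0,0]'

```text
clock: 14.48
eef_pos: [0.531, -0.1751, 0.2753]
eef_rot: [2.488, 1.916, 0.001]
ft_force: [0.2, 0.7, -5.4]
gripper_width: 0.491
grasp_force: 83.9
```

Run:
```python
from stn import *
rep()
plan([(pose(tray(0,0,.08+.1761),TA),-1,1)])
```

```text
t 14.48 p [ 0.531  -0.1751  0.2753] yaw 75.2 tilt 0.02 F [ 0.2  0.7 -5.4] w 0.491 g 83.9
[-1.0, 0.0659, -0.0132, 0.0053, 0.0001, 0.0, 0.0774, -1.0, 0.1319, -0.0263, 0.0106, 0.0001, 0.0, 0.1548, -1.0, 0.1978, -0.0395, 0.0159, 0.0002, -0.0001, 0.2322, -1.0, 0.2637, -0.0527, 0.0212, 0.0003, -0.0001, 0.3096, -1.0, 0.3296, -0.0658, 0.0265, 0.0004, -0.0001, 0.387]
[-1.0, 0.0466, -0.0485, 0.0053, 0.0001, 0.0, 0.0774, -1.0, 0.0932, -0.0969, 0.0106, 0.0001, 0.0, 0.1548, -1.0, 0.1398, -0.1454, 0.0159, 0.0002, -0.0001, 0.2322, -1.0, 0.1864, -0.1939, 0.0212, 0.0003, -0.0001, 0.3096, -1.0, 0.1864, -0.1939, 0.0212, 0.0003, -0.0001, 0.3096]
```

>>> send_rows --targets '[-1,0.066,-0.013,0.005,0,0,0.077,-1,0.132,-0.026,0.011,0,0,0.155,-1,0.198,-0.04,0.016,0,0,0.232,-1,0.264,-0.053,0.021,0,0,0.31,-1,0.33,-0.066,0.026,0,0,0.387]'

```text
clock: 14.9
eef_pos: [0.5392, -0.0396, 0.2637]
eef_rot: [2.951, 1.074, 0.001]
ft_force: [-0.3, -0.7, -5.8]
gripper_width: 0.493
grasp_force: 83.9
```

>>> send_rows --targets '[-1,0.047,-0.048,0.005,0,0,0.077,-1,0.093,-0.097,0.011,0,0,0.155,-1,0.14,-0.145,0.016,0,0,0.232,-1,0.186,-0.194,0.021,0,0,0.31,-1,0.186,-0.194,0.021,0,0,0.31]'

```text
clock: 15.32
eef_pos: [0.5453, 0.0703, 0.2548]
eef_rot: [-3.124, -0.334, 0.0]
ft_force: [-0.3, 1.3, -5.2]
gripper_width: 0.49
grasp_force: 83.9
```

Run:
```python
from stn import *
from h import *
p,R=cur()
B=np.array([[a,b,c] for a in(-.05,.05) for b in(-.0225,.0225) for c in(.1761,.1661)])
C=p+R.apply(B)
T=[tray(x,y,.012) for x,y in((-.072,-.104),(.1,-.104),(.1,.088),(-.072,.088))]
out=[]
for c in('top','side'):
    q=get_image(c);im=cv2.resize(q['frame'][...,::-1],None,fx=6,fy=6,interpolation=cv2.INTER_CUBIC)
    L=lambda a,b,col:cv2.line(im,*[tuple(int(v) for v in (k+.5)*6) for k in(a,b)],col,1)
    uv=proj(q,C);tv=proj(q,T)
    for i in range(8):
        for j in range(i):
            if bin(i^j).count('1')==1:L(uv[i],uv[j],(0,0,255))
    for i in range(4):L(tv[i],tv[i-1],(0,255,255))
    u0=proj(q,[tray(0,-.0,.05)])[0]*6;x,y=int(u0[0])-200,int(u0[1])-270
    out.append(im[y:y+560,x:x+400])
cv2.imwrite('pics/p1.png',np.hstack(out))
rep();plan([(pose(tray(0,0,.06+.1761),TA),-1,4)])
```

```text
t 15.42 p [0.5457 0.0672 0.2552] yaw 12.63 tilt -0.03 F [ 0.4 -1.1 -5.5] w 0.489 g 83.9
[-1.0, 0.0, 0.0004, 0.0119, 0.0003, -0.0001, 0.0004, -1.0, -0.0001, 0.0008, 0.0239, 0.0005, -0.0002, 0.0007, -1.0, -0.0001, 0.0012, 0.0358, 0.0008, -0.0002, 0.0011, -1.0, -0.0001, 0.0016, 0.0478, 0.001, -0.0003, 0.0014, -1.0, -0.0001, 0.0016, 0.0478, 0.001, -0.0003, 0.0014]
```

View pics/p1.png

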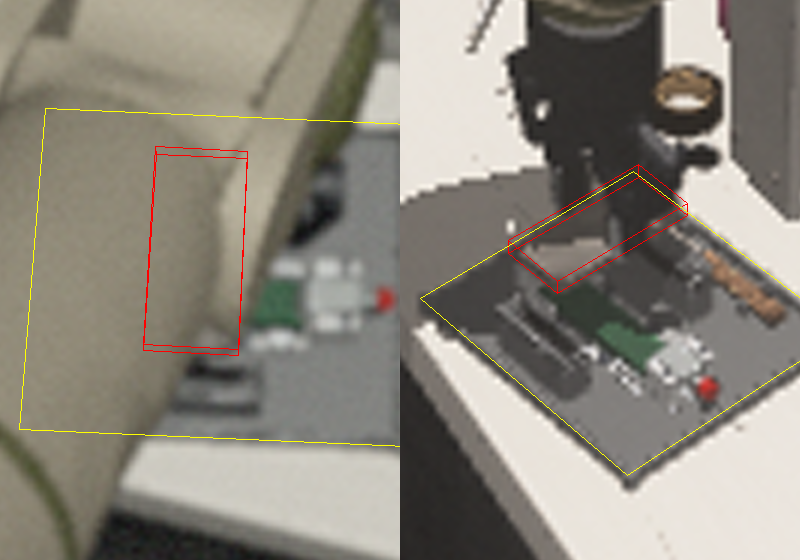

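Run:
```python
from stn import *
plan([(pose(tray(0,0,.044+.1761),TA),-1,4),(pose(tray(0,0,.044+.1761),TA),-1,1),(pose(tray(0,0,.036+.1761),TA),-1,4),(pose(tray(0,0,.036+.1761),TA),-1,1)])
```

```text
[-1.0, 0.0, 0.0004, 0.0219, 0.0003, -0.0001, 0.0004, -1.0, -0.0001, 0.0008, 0.0439, 0.0005, -0.0002, 0.0007, -1.0, -0.0001, 0.0012, 0.0658, 0.0008, -0.0002, 0.0011, -1.0, -0.0001, 0.0016, 0.0878, 0.001, -0.0003, 0.0014, -1.0, -0.0001, 0.0016, 0.0878, 0.001, -0.0003, 0.0014]
[-1.0, 0.0, 0.0, 0.005, 0.0, 0.0, 0.0, -1.0, 0.0, 0.0, 0.01, 0.0, 0.0, 0.0, -1.0, 0.0, 0.0, 0.015, 0.0, 0.0, 0.0, -1.0, 0.0, 0.0, 0.02, 0.0, 0.0, 0.0, -1.0, 0.0, 0.0, 0.02, 0.0, 0.0, 0.0]
```

>>> send_rows --targets '[-1,0,0,0.022,0,0,0,-1,0,0.001,0.044,0,0,0.001,-1,0,0.001,0.066,0.001,0,0.001,-1,0,0.0015,0.088,0.001,0,0.0015,-1,0,0.0015,0.088,0.001,0,0.0015]'

```text
clock: 15.83
eef_pos: [0.5457, 0.0652, 0.2182]
eef_rot: [-3.123, -0.336, 0.003]
ft_force: [-0.4, 0.1, -5.8]
gripper_width: 0.493
grasp_force: 83.9
```

>>> send_rows --targets '[-1,0,0,0.005,0,0,0,-1,0,0,0.01,0,0,0,-1,0,0,0.015,0,0,0,-1,0,0,0.02,0,0,0,-1,0,0,0.02,0,0,0]'

```text
clock: 16.25
eef_pos: [0.5462, 0.0657, 0.2124]
eef_rot: [3.123, 0.338, 0.003]
ft_force: [-0.3, -0.2, -4.0]
gripper_width: 0.492
grasp_force: 83.9
```

Run:
```python
from stn import *
rep();print(tray(0,0,.036+.1761),observe()['wrist_torque'])
plan([(pose(tray(0,0,.03+.1761),TA),-1,4),(pose(tray(0,0,.03+.1761),TA),-1,1)])
```

```text
t 16.25 p [0.5462 0.0657 0.2124] yaw 12.33 tilt -0.1 F [-0.3 -0.2 -4. ] w 0.492 g 83.9
[0.5458 0.0665 0.2121] [-0.03734839  0.01403928  0.00037749]
[-1.0, -0.0002, -0.0005, 0.0039, 0.0, -0.0003, -0.0005, -1.0, -0.0003, -0.001, 0.0078, 0.0001, -0.0006, -0.0009, -1.0, -0.0005, -0.0016, 0.0118, 0.0001, -0.0009, -0.0014, -1.0, -0.0006, -0.0021, 0.0157, 0.0001, -0.0011, -0.0018, -1.0, -0.0006, -0.0021, 0.0157, 0.0001, -0.0011, -0.0018]
```

>>> send_rows --targets '[-1,0,-0.0005,0.004,0,0,0,-1,0,-0.001,0.008,0,0,-0.001,-1,0,-0.0015,0.012,0,-0.001,-0.001,-1,0,-0.002,0.015,0,-0.001,-0.0015,-1,0,-0.002,0.015,0,-0.001,-0.0015]'

```text
clock: 16.67
eef_pos: [0.5461, 0.0666, 0.2064]
eef_rot: [3.123, 0.341, 0.0]
ft_force: [0.3, 0.4, -4.8]
gripper_width: 0.49
grasp_force: 84.0
```

Run:
```python
from stn import *
rep();print(tray(0,0,.03+.1761),observe()['wrist_torque'])
```

```text
t 16.67 p [0.5461 0.0666 0.2064] yaw 12.48 tilt -0.02 F [ 0.3  0.4 -4.8] w 0.49 g 84.0
[0.5458 0.0665 0.2061] [-0.05046521  0.04661826  0.06135324]
```

>>> send_rows --targets '[-1,0,0,0.001,0,0,0,-1,0,0,0.002,0,0,0,-1,0,0,0.003,0,0,0,-1,0,0,0.003,0,0,0,-1,0,0,0.003,0,0,0]'

```text
clock: 17.08
eef_pos: [0.5461, 0.0666, 0.2062]
eef_rot: [3.123, 0.341, 0.001]
ft_force: [-5.1, 1.1, 5.1]
gripper_width: 0.495
grasp_force: 85.2
```

Run:
```python
from stn import *
rep();print(observe()['wrist_torque'])
```

```text
t 17.08 p [0.5461 0.0666 0.2062] yaw 12.48 tilt -0.04 F [-5.1  1.1  5.1] w 0.495 g 85.2
[-0.09045054  0.76916643 -0.01108358]
```

>>> send_rows --targets '[0.4,0,0,0.003,0,0,0,0.4,0,0,0.002,0,0,0,0.4,0,0,0,0,0,0,0.4,0,0,0,0,0,0,0.4,0,0,0,0,0,0]'

```text
clock: 17.5
eef_pos: [0.5462, 0.0665, 0.2055]
eef_rot: [3.123, 0.341, 0.002]
ft_force: [-0.2, -0.4, -0.8]
gripper_width: 0.699
grasp_force: 0.0
```

>>> send_rows --targets '[0.4,0,0,-0.01,0,0,0,0.4,0,0,-0.05,0,0,0,0.4,0,0,-0.15,0,0,0,0.4,0,0,-0.25,0,0,0,0.4,0,0,-0.35,0,0,0]'

```text
clock: 17.92
eef_pos: [0.5457, 0.0666, 0.3474]
eef_rot: [3.123, 0.341, 0.0]
ft_force: [0.5, 0.9, 0.1]
gripper_width: 0.704
grasp_force: 0.0
```

>>> send_rows --targets '[0.4,0,0.1,0,0,0,0,0.4,0,0.2,0,0,0,0,0.4,0,0.3,0,0,0,0,0.4,0,0.4,0,0,0,0,0.4,0,0.5,0,0,0,0]'

```text
clock: 18.33
eef_pos: [0.5892, -0.1306, 0.346]
eef_rot: [3.122, 0.341, 0.002]
ft_force: [0.0, -0.1, 0.2]
gripper_width: 0.701
grasp_force: 0.0
```

Run:
```python
from stn import *
from fit import *
rep()
out=[]
for c in('top','side'):
    q=get_image(c);W=cloud(q);d=W.reshape(-1,3)-[TX,TY,0];a=np.deg2rad(TA)
    t=np.c_[d[:,0]*np.cos(a)+d[:,1]*np.sin(a),-d[:,0]*np.sin(a)+d[:,1]*np.cos(a),d[:,2]]*1e3
    for lo,hi in((-48,-36),(-36,-20),(-20,0),(0,20),(20,36),(36,48)):
        s=t[(abs(t[:,1]+1)<17)&(t[:,0]>lo)&(t[:,0]<hi)&(t[:,2]>20)]
        if len(s): print(c,lo,hi,len(s),'z',np.round(np.median(s[:,2]),1),'y halves',np.round([np.median(s[s[:,1]>0,2]),np.median(s[s[:,1]<0,2])],1))
    im=cv2.resize(q['frame'][...,::-1],None,fx=6,fy=6,interpolation=cv2.INTER_CUBIC)
    u0=proj(q,[tray(0,-.01,.02)])[0]*6;x,y=int(u0[0])-200,int(u0[1])-200
    out.append(im[y:y+400,x:x+400])
cv2.imwrite('pics/p2.png',np.hstack(out))
```

```text
t 18.33 p [ 0.5892 -0.1306  0.346 ] yaw 12.47 tilt -0.05 F [ 0.  -0.1  0.2] w 0.701 g 0.0
top -48 -36 1 z 37.8 y halves [37.8  nan]
top -36 -20 20 z 38.1 y halves [38.1  nan]
top -20 0 58 z 38.6 y halves [38.5 39. ]
top 0 20 76 z 39.4 y halves [38.8 39.9]
top 20 36 63 z 50.5 y halves [52.8 44.8]
top 36 48 23 z 39.3 y halves [39.3 39.6]
side -48 -36 29 z 38.8 y halves [38.8 38.6]
side -36 -20 26 z 39.4 y halves [40.  38.6]
side -20 0 37 z 39.8 y halves [40.  39.8]
side 0 20 36 z 40.3 y halves [41.8 39.8]
side 20 36 45 z 47.5 y halves [46.8 47.5]
side 36 48 12 z 41.5 y halves [50.2 40.1]
  return _methods._mean(a, axis=axis, dtype=dtype,
  ret = ret.dtype.type(ret / rcount)
```

View pics/p2.png

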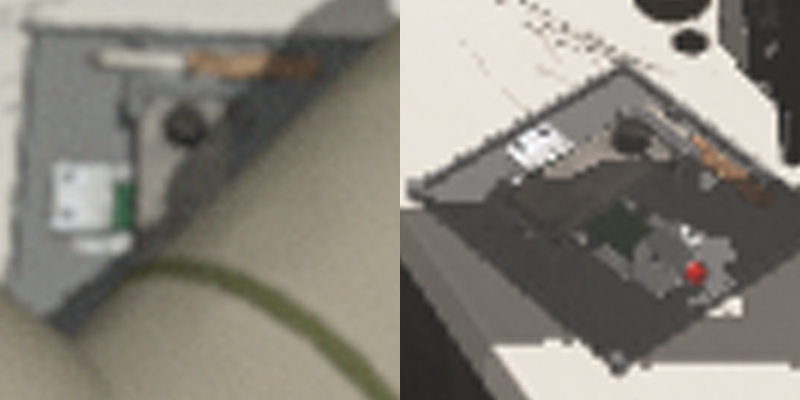

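Run:
```python
from stn import *
p,R=cur()
plan([((np.array([.27,-.42,.39]),R),.4,10)],dmax=.05)
```

```text
[0.4, -0.0931, 0.0531, -0.0111, 0.0, 0.0, 0.0, 0.4, -0.1863, 0.1063, -0.0223, 0.0, 0.0, 0.0, 0.4, -0.2794, 0.1594, -0.0334, 0.0, 0.0, 0.0, 0.4, -0.3726, 0.2126, -0.0446, 0.0, 0.0, 0.0, 0.4, -0.4657, 0.2657, -0.0557, 0.0, 0.0, 0.0]
[0.4, -0.0931, 0.0531, -0.0111, 0.0, 0.0, 0.0, 0.4, -0.1863, 0.1063, -0.0223, 0.0, 0.0, 0.0, 0.4, -0.2794, 0.1594, -0.0334, 0.0, 0.0, 0.0, 0.4, -0.3726, 0.2126, -0.0446, 0.0, 0.0, 0.0, 0.4, -0.4657, 0.2657, -0.0557, 0.0, 0.0, 0.0]
```

>>> send_rows --targets '[0.4,-0.09,0.053,-0.01,0,0,0,0.4,-0.18,0.106,-0.02,0,0,0,0.4,-0.27,0.159,-0.033,0,0,0,0.4,-0.36,0.212,-0.045,0,0,0,0.4,-0.45,0.265,-0.055,0,0,0]'

```text
clock: 18.85
eef_pos: [0.4361, -0.2703, 0.3679]
eef_rot: [3.122, 0.342, 0.002]
ft_force: [-0.1, -0.7, 0.5]
gripper_width: 0.704
grasp_force: 0.0
```

>>> send_rows --targets '[0.4,-0.09,0.053,-0.01,0,0,0,0.4,-0.18,0.106,-0.02,0,0,0,0.4,-0.27,0.159,-0.033,0,0,0,0.4,-0.36,0.212,-0.045,0,0,0,0.4,-0.45,0.265,-0.055,0,0,0]'

```text
clock: 19.27
eef_pos: [0.2844, -0.4117, 0.3898]
eef_rot: [3.122, 0.342, 0.001]
ft_force: [0.8, -0.9, 0.5]
gripper_width: 0.704
grasp_force: 0.0
```

Run:
```python
from stn import *
from fit import *
rep()
out=[];a=np.deg2rad(TA)
for c in('top','side'):
    q=get_image(c);W=cloud(q);d=W.reshape(-1,3)-[TX,TY,0]
    t=np.c_[d[:,0]*np.cos(a)+d[:,1]*np.sin(a),-d[:,0]*np.sin(a)+d[:,1]*np.cos(a),d[:,2]]*1e3
    s=t[(abs(t[:,1]+1)<16)&(abs(t[:,0]+1)<46)&(t[:,2]>33)&(t[:,2]<44)]
    A=np.c_[s[:,:2],np.ones(len(s))]
    for _ in range(3):
        k=np.linalg.lstsq(A,s[:,2],rcond=None)[0];g=abs(A@k-s[:,2])<2.5;A,s=A[g],s[g]
    print(c,'plane slope deg x,y',np.round(np.rad2deg(k[:2]),2),'z0',round(k[2],1),len(s))
    r=t[(t[:,0]<-62)&(t[:,0]>-68)&(abs(t[:,1])<70)];f=t[(t[:,0]>62)&(t[:,0]<68)&(abs(t[:,1])<70)&(t[:,2]<12)]
    print(' floor z at x-65,+65',np.round([np.median(r[:,2]),np.median(f[:,2])],1))
    s=t[(abs(t[:,0]+1)<9)&(t[:,1]<-30)&(t[:,1]>-45)];print(' stone z near bolt',np.round(np.median(s[:,2]),1))
    s=t[(abs(t[:,0])<22)&(t[:,1]<-35)&(t[:,1]>-85)&(t[:,2]>24)];print(' bolt y',np.round(np.percentile(s[:,1],[3,97]),1))
    im=cv2.resize(q['frame'][...,::-1],None,fx=6,fy=6,interpolation=cv2.INTER_CUBIC)
    C=boxpts(TX,TY,a-np.pi/2,(-.0225,.0225),(-.05,.05),.01,.03);uv=proj(q,C)
    for i in(1,3,5,7):
        for j in(1,3,5,7):
            if i>j and bin(i^j).count('1')==1:cv2.line(im,*[tuple(int(v) for v in (uv[k]+.5)*6) for k in(i,j)],(0,0,255),1)
    u0=proj(q,[tray(0,-.01,.02)])[0]*6;x,y=int(u0[0])-200,int(u0[1])-200
    out.append(im[y:y+400,x:x+400])
cv2.imwrite('pics/p3.png',np.hstack(out))
```

```text
t 19.27 p [ 0.2844 -0.4117  0.3898] yaw 12.49 tilt -0.04 F [ 0.8 -0.9  0.5] w 0.704 g 0.0
top plane slope deg x,y [0.05 0.05] z0 39.0 212
 floor z at x-65,+65 [3.7 3.5]
 stone z near bolt 14.9
 bolt y [-80.1 -53. ]
side plane slope deg x,y [-5.07 -0.08] z0 42.2 20
 floor z at x-65,+65 [-640.5    3.5]
 stone z near bolt nan
  return _methods._mean(a, axis=axis, dtype=dtype,
  ret = ret.dtype.type(ret / rcount)
Traceback (most recent call last):
IndexError: index -1 is out of bounds for axis 0 with size 0
```

```bash
python3 -c "from station import close_job;print(close_job())"
```

```text
the job is handed in; nothing more can be done
None
```

The stone is bedded in its clip: it is home under the lip and lies flat, and the bolt is back at its out position. The jig plate lies flat on its rests above it (0.05° slope in the top view) and has been let go; the job was handed in at about 19 s, with no verdict returned.

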